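# Line up the optics parts by height on the layout rail

## Robot

A 6-joint arm with a two-finger parallel gripper is mounted at the origin on a cart in front of the work surface, level with it; the furniture and walls round the work are solid. World frame = base frame: x ahead of the robot, y to its left, z up, the work surface at z = 0. Lengths are in m, angles in rad, forces in N, time in s.
With the tool pointing down it reaches from about 0.25 to 0.725 m from the base axis. Payload 4 kg.
Tool frame: the origin (TCP) lies at the very end of the fingers, on their centre line; the grasp point (between the pads) lies 19 mm behind it; z points along the fingers, y is the line along which they close (so a half turn about z gives the same grasp; the last joint's range is limited). The gripper opens to 85 mm and grips with 20 to 120 N. Pads are 22 mm wide; open, the fingers measure 114 mm over their backs; the gripper's body (76 mm by 85 mm) begins 54 mm behind the grasp point. The pads swing forward as they close: fully open they stand 13 mm farther back than shut.
Start: joints at [1.185, 0.241, 0.005, 1.335, 0, 1.571], TCP at [0.188, 0.463, 0.231] pointing down, gripper open.
Joint ranges: [-2.72, 2.72], [-1.05, 1.87], [-1.09, 1.28], [-1.99, 2.15], [-1.42, 1.44], [-3.14, 3.14]. Speed limits (rad/s): [2.79, 2.79, 3.14, 3.14, 3.14, 3.14].

## Interface

Orientations are given as a unit quaternion [x, y, z, w].
In Python, from workcell import bot, vision, workorder gives the robot as it stands.
- The arm moves only by the shell command python3 -m creep 'ROWS' [OPENING]. ROWS is JSON, a list of rows, each a list of 2 entries, a list of its own where there are three numbers: the shift along the tool's x, y, z in mm, then the turn, a rotation vector about the tool's x, y, z in rad. In form: [[[dx, dy, dz], [wx, wy, wz]], ...]. A call has 1 to 12 rows; each row shifts and turns the commanded pose from where the row before left it, along the tool's axes as they then stand; what a row does not reach is not made up. A row lasts 1/8 s, in which the tool goes at most 62.5 mm and 10.7 degrees, less where a joint would pass 70% of its speed; a pose out of reach is approached as far as the arm can. A call is refused whole if a number of a shift passes 62.5 or a number of a turn 0.188, either way. A call with a gripper value outside its range is refused whole. OPENING is the finger opening in mm, from 0 to 85.4, set as the call begins (- or left out, the last holds). The fingers move at their own pace and stop on an object; the grip force is fixed at half the most. Time passes only in rows, so rows that do not move let the fingers close. It gives the time, the measured TCP pose, the force, the opening and the grip force at its end, in the units of the state.
- bot.get_obs(): the state, without advancing time (a new reading comes with each control period).
- vision.camera(name): name is "scene" or "top" or "wrist"; returns a dict with "image" (420x560x3 uint8, blue, green, red), "z_map" (420x560 float32, m along the optical axis (not along the pixel's ray), 0 where there is no reading), "K" (3x3 intrinsics, pixels), "k1" (the pictures are not rectified: a ray, as slopes to the right and down, at radius r is drawn at 1 + k1 r^2 times it, then the intrinsics apply), "rvec" (rotation vector, rad) and "tvec" (3), from world to camera coordinates, as OpenCV has them; the wrist camera has in their place "tool_from_camera" (4x4, takes a point from camera to tool coordinates, whose origin is the TCP and whose axes are the flange's). Camera axes: x right, y down, z forward; pixel columns grow to the right and rows downward; lengths in m; the calibration is good to about 2 mm. A picture is of the moment at which its call begins: read the wrist's pose just before it.
- workorder.job_done(): hands the job in; it is judged then, once.
Trained networks look in a picture, given as the dict that the camera call returned (one of the last four; its "shot" number tells which), for a name from the list of things; names that differ only in an ending like _2 or _b are one class to them, and where a whole thing is asked for, a point or a joint stands for the part that bears it (a point fixed in the world has none). Each returns a list of dicts, best first, with "score" (0 to 1); they miss things now and then, are a little off and sometimes report something else, mostly with a low value. They report only what shows in the picture. A call takes as long as a camera call.
- vision.spot_in(picture, query): "position" ([column, row] in pixels, amid what is visible of it).
- vision.place_of(picture, query): "position" ([column, row] in pixels: a listed point, or the origin of a listed thing).
The state is a dict: "clock": time; "joint_pos": joint angles; "joint_vel": joint speeds; "tau": joint torques, N m; "eef_pos": TCP position; "tool_rot": TCP orientation; "ft_force": force on the tool from outside, world axes, zero at the start; "ft_torque": the same for the moment, N m; "grip_width": finger opening in m; "grasp_force": force on a finger pad.
Only numpy, scipy, OpenCV 4.12 (cv2) and the standard library are available. Lean on these libraries where they do the work, as an engineer would, in place of code of your own. Each camera call takes 0.05 s, during which the arm holds its last target. There are 200 camera calls.

## Task

Set the four black optics parts out on the layout rail for assembly: stand each one upright on its own cork pad, centred on the pad, in order of height. The shortest goes on the pad next to the raised end stop and the tallest on the pad farthest from it.

Things in the scene. Friction and masses are not known exactly. Their poses are not given: they have to be found in the camera images.
- low_holder_center (a point): Low post holder, the shortest part: a black upright sleeve 25 mm across and 18 mm tall with a central hole and a small thumbscrew sticking out 11 mm from its side (towards its own -y). Stands loose on the bench. The point is on the sleeve's axis, half-way up (9 mm above its foot); z is its axis, up.
- short_tube_center (a point): Short lens tube: a black open tube 30 mm across and 28 mm tall (wall about 3 mm), standing loose on the bench; second shortest. The point is on its axis, half-way up (14 mm above its foot); z is its axis, up.
- long_tube_center (a point): Long lens tube: a black open tube 30 mm across and 40 mm tall (wall about 3 mm), standing loose on the bench; second tallest. The point is on its axis, half-way up (20 mm above its foot); z is its axis, up.
- tall_holder_center (a point): Tall post holder, the tallest part: a black upright sleeve 25 mm across and 50 mm tall with a central hole and a small thumbscrew sticking out of its side near the top (pointing roughly midway between its own -x and +y). Stands loose on the bench. The point is on the sleeve's axis, half-way up (25 mm above its foot); z is its axis, up.
- pad_a: Round cork pad 48 mm across and 2 mm thick, fixed on the aluminium layout rail; at one end of the row. Origin at the centre of its underside; its top lies 10 mm above the bench (z = 0.010). Pads stand 75 mm apart in a straight row a, b, c, d.
- pad_b: Round cork pad 48 mm across and 2 mm thick, fixed on the aluminium layout rail; second in the row, next to pad_a. Origin at the centre of its underside; its top lies 10 mm above the bench (z = 0.010). Pads stand 75 mm apart in a straight row a, b, c, d.
- pad_c: Round cork pad 48 mm across and 2 mm thick, fixed on the aluminium layout rail; third in the row, next to pad_d. Origin at the centre of its underside; its top lies 10 mm above the bench (z = 0.010). Pads stand 75 mm apart in a straight row a, b, c, d.
- pad_d: Round cork pad 48 mm across and 2 mm thick, fixed on the aluminium layout rail; at the other end of the row. Origin at the centre of its underside; its top lies 10 mm above the bench (z = 0.010). Pads stand 75 mm apart in a straight row a, b, c, d.
- end_stop: Raised end stop: an upright dark steel block 60 mm across the rail, 14 mm along it and 30 mm high (two 3 mm screw heads on top), fixed on one end of the rail, 63 mm from the centre of the nearest pad (pad_a or pad_d: it varies). The other end of the rail has only a small flat aluminium plate, 14 mm square and 4 mm high. Origin at the centre of its underside, 8 mm above the bench (z = 0.008). The rail is a flat aluminium bar 390 x 64 x 8 mm under the pads.

How it is judged:
At the end, for the whole second after the job is handed in: Counted from the raised end stop, the low holder, short tube, long tube and tall holder stand on pads 1 to 4, each upright (within 0.12 rad), down on its pad (height within 4 mm), its axis within 12 mm of the pad's centre, released and at rest (((horizontal distance between end_stop and pad_a below 0.12 m and horizontal distance between low_holder_center and pad_a below 0.012 m and horizontal distance between short_tube_center and pad_b below 0.012 m and horizontal distance between long_tube_center and pad_c below 0.012 m and horizontal distance between tall_holder_center and pad_d below 0.012 m) or (horizontal distance between end_stop and pad_d below 0.12 m and horizontal distance between low_holder_center and pad_d below 0.012 m and horizontal distance between short_tube_center and pad_c below 0.012 m and horizontal distance between long_tube_center and pad_b below 0.012 m and horizontal distance between tall_holder_center and pad_a below 0.012 m)) and angle between each of low_holder_center, short_tube_center, long_tube_center, tall_holder_center's own z axis and vertical below 0.12 rad and height (world z) of low_holder_center between 0.015 and 0.023 m and height (world z) of short_tube_center between 0.02 and 0.028 m and height (world z) of long_tube_center between 0.026 and 0.034 m and height (world z) of tall_holder_center between 0.031 and 0.039 m); the robot touches nothing.
It also fails if it takes over 96 s, if anything falls off the work surface, if the arm or the gripper's body presses on something with over 40 N, if the wrist force passes 120 N, or if a joint passes its speed limit or range.

## Working session

There is one attempt and no reset: what is moved stays moved. The work goes in short steps, Python scripts to look and compute and a shell command to move; the robot and the scene stay as the last step left them, time stands still between calls to the robot, and variables do not carry over. Pictures are saved under pics/ and viewed, at most 14 in all, crops included, and the job is handed in when it is done.

```bash
mkdir -p pics; cat > h.py <<'E'
import numpy as np, cv2
from scipy.spatial.transform import Rotation as R
from workcell import bot, vision, workorder
def ray(p,uv):
    K=p["K"]; x=np.array([(uv[0]-K[0,2])/K[0,0],(uv[1]-K[1,2])/K[1,1]]); d=x.copy()
    for _ in range(20): x=d/(1+p["k1"]*(x@x))
    return np.array([x[0],x[1],1.])
def cam(p,o=None):
    if "rvec" in p:
        A=cv2.Rodrigues(np.array(p["rvec"],float))[0].T; return A,-A@np.array(p["tvec"],float).ravel()
    T=np.array(p["tool_from_camera"]); Q=R.from_quat(o["tool_rot"]).as_matrix()
    return Q@T[:3,:3], Q@T[:3,3]+np.array(o["eef_pos"])
def at_z(p,uv,z,o=None):
    A,c=cam(p,o); d=A@ray(p,uv); return c+d*(z-c[2])/d[2]
def cloud(p,o=None):
    h,w=p["z_map"].shape; K=np.array(p["K"])
    v,u=np.mgrid[:h,:w]; x=np.stack([(u-K[0,2])/K[0,0],(v-K[1,2])/K[1,1]],-1); d=x.copy()
    for _ in range(15): x=d/(1+p["k1"]*(x**2).sum(-1,keepdims=True))
    A,c=cam(p,o); P=np.dstack([x,np.ones((h,w))])*p["z_map"][...,None]
    return P@A.T+c
Z=dict(low_holder_center=.009,short_tube_center=.014,long_tube_center=.02,tall_holder_center=.025,pad_a=.008,pad_b=.008,pad_c=.008,pad_d=.008,end_stop=.008)
E
cat > a.py <<'E'
from h import *
o=bot.get_obs(); print(o["clock"],o["eef_pos"],o["tool_rot"],o["grip_width"])
for n in ["top","scene"]:
    p=vision.camera(n); cv2.imwrite(f"pics/{n}0.png",p["image"])
    for k,z in Z.items():
        for r in vision.place_of(p,k)[:4]: print(n,k,round(r["score"],2),np.round(r["position"]),np.round(at_z(p,r["position"],z),4))
print(bot.get_obs()["clock"])
E
python3 a.py
```

```text
0.0 [0.18791371 0.46266144 0.23042685] [ 1.91690819e-01  9.81454820e-01 -1.01338192e-03 -2.00166353e-04] 0.08541621582103706
top low_holder_center 0.59 [333. 248.] [ 0.4639 -0.0904  0.009 ]
top short_tube_center 0.6 [174. 251.] [0.4579 0.2607 0.014 ]
top long_tube_center 0.66 [245. 253.] [0.4545 0.1029 0.02  ]
top tall_holder_center 0.72 [412. 243.] [ 0.4736 -0.2636  0.025 ]
top tall_holder_center 0.34 [179. 249.] [0.4624 0.246  0.025 ]
top pad_a 0.91 [307. 172.] [ 0.6336 -0.0352  0.008 ]
top pad_a 0.86 [274. 173.] [0.632  0.0395 0.008 ]
top pad_a 0.81 [341. 174.] [ 0.6305 -0.1117  0.008 ]
top pad_a 0.77 [238. 175.] [0.6289 0.1204 0.008 ]
top pad_b 0.91 [307. 172.] [ 0.6336 -0.0352  0.008 ]
top pad_b 0.86 [274. 173.] [0.632  0.0395 0.008 ]
top pad_b 0.81 [341. 174.] [ 0.6305 -0.1117  0.008 ]
top pad_b 0.77 [238. 175.] [0.6289 0.1204 0.008 ]
top pad_c 0.91 [307. 172.] [ 0.6336 -0.0352  0.008 ]
top pad_c 0.86 [274. 173.] [0.632  0.0395 0.008 ]
top pad_c 0.81 [341. 174.] [ 0.6305 -0.1117  0.008 ]
top pad_c 0.77 [238. 175.] [0.6289 0.1204 0.008 ]
top pad_d 0.91 [307. 172.] [ 0.6336 -0.03
[... 676 characters left out ...]
0438 0.008 ]
scene pad_b 0.65 [274. 200.] [0.629 0.122 0.008]
scene pad_b 0.5 [348. 233.] [ 0.6404 -0.0972  0.008 ]
scene pad_b 0.5 [320. 226.] [ 0.6206 -0.0319  0.008 ]
scene pad_b 0.48 [298. 212.] [0.6283 0.0438 0.008 ]
scene pad_c 0.65 [274. 200.] [0.629 0.122 0.008]
scene pad_c 0.5 [348. 233.] [ 0.6404 -0.0972  0.008 ]
scene pad_c 0.5 [320. 226.] [ 0.6206 -0.0319  0.008 ]
scene pad_c 0.48 [298. 212.] [0.6283 0.0438 0.008 ]
scene pad_d 0.65 [274. 200.] [0.629 0.122 0.008]
scene pad_d 0.5 [348. 233.] [ 0.6404 -0.0972  0.008 ]
scene pad_d 0.5 [320. 226.] [ 0.6206 -0.0319  0.008 ]
scene pad_d 0.48 [298. 212.] [0.6283 0.0438 0.008 ]
scene end_stop 0.5 [320. 226.] [ 0.6185 -0.0325  0.008 ]
1.0
```

```bash
python3 -c "
import cv2
a=cv2.imread('pics/top0.png')[140:300,150:450];b=cv2.imread('pics/scene0.png')[170:340,150:430]
a=cv2.resize(a,(560,300));b=cv2.resize(b,(494,300))
import numpy as np
cv2.imwrite('pics/both0.png',np.vstack([a,cv2.copyMakeBorder(b,0,0,0,66,0)]))"
```

```text
(no output)
```

View pics/both0.png

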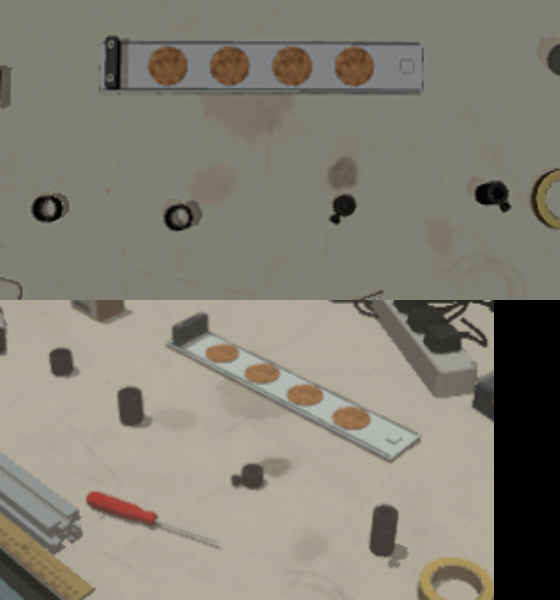

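```bash
cat > w.py <<'E'
# wrist look: measure dark parts / cork pads
from h import *
import sys
o=bot.get_obs(); p=vision.camera("wrist"); cv2.imwrite(f"pics/{sys.argv[1]}.png",p["image"])
print(o["clock"],np.round(o["eef_pos"],4),np.round(R.from_quat(o["tool_rot"]).as_matrix()[:,0],3),round(o["grip_width"],4))
P=cloud(p,o); hsv=cv2.cvtColor(p["image"],cv2.COLOR_BGR2HSV)
for k in sys.argv[2:]:
    for r in vision.place_of(p,k)[:4]:
        print(k,round(r["score"],2),np.round(r["position"]),np.round(at_z(p,r["position"],Z[k],o),4))
ok=p["z_map"]>0
m=(ok&(P[...,2]>.01)&(P[...,2]<.065)&(hsv[...,2]<90)).astype(np.uint8)
c=(ok&(hsv[...,1]>90)&(hsv[...,2]>60)&(hsv[...,0]<25)&(P[...,2]<.03)).astype(np.uint8)
for nm,M in(("dark",m),("cork",c)):
    n,L,s,ce=cv2.connectedComponentsWithStats(M)
    for i in range(1,n):
        if s[i,4]>300:
            q=P[L==i]; zt=np.percentile(q[:,2],95)
            cs=max(cv2.findContours((L==i).astype(np.uint8),0,1)[0],key=len)
            z=zt if nm=="dark" else .010
            t=q[q[:,2]>zt-.004] if nm=="dark" else q
            W=np.array([at_z(p,u,z,o)[:2] for u in cs[:,0].astype(float)]) 
            e=cv2.minEnclosingCircle((t[:,:2]*1000).astype(np.float32))
            print(nm,s[i,:5],"top",round(zt,4),"topcircle",np.round(e[0],1),round(e[1],1),"mean",np.round(t.mean(0),4),"outl circle",np.round(cv2.minEnclosingCircle((W*1000).astype(np.float32)),1) if 0 else [np.round(v,1) for v in cv2.minEnclosingCircle((W*1000).astype(np.float32))])
E
python3 -m creep '[[[0,0,0],[0,0,-0.129]],[[0,0,0],[0,0,-0.129]],[[0,0,0],[0,0,-0.129]],[[-44,-34,0],[0,0,0]],[[-44,-34,0],[0,0,0]],[[-44,-34,0],[0,0,0]],[[-44,-34,0],[0,0,0]],[[-44,-34,0],[0,0,0]],[[-44,-34,0],[0,0,0]],[[0,0,0],[0,0,0]],[[0,0,0],[0,0,0]]]' 60; python3 w.py w1 short_tube_center pad_a
```

```text
clock: 2.38
eef_pos: [0.4521, 0.2595, 0.2311]
tool_rot: [-0.0, 1.0, 0.0, -0.0]
ft_force: [-0.7, 0.6, 0.5]
grip_width: 0.0601
grasp_force: 0.0
2.375 [0.4521 0.2595 0.2311] [-1.    -0.     0.001] 0.0601
short_tube_center 0.88 [278. 194.] [0.4603 0.2554 0.014 ]
pad_a 0.66 [130. 309.] [0.6303 0.0412 0.008 ]
pad_a 0.61 [ 27. 306.] [ 0.628  -0.1119  0.008 ]
pad_a 0.61 [ 77. 308.] [ 0.6299 -0.0365  0.008 ]
dark [    9     0   551    34 15219] top 0.0402 topcircle [268.5 264.5] 286.5 mean [0.2658 0.2644 0.039 ] outl circle [array([273.9, 264.5]), np.float64(284.5)]
dark [   0   62   72   36 1076] top 0.0183 topcircle [322.8 -25. ] 42.0 mean [ 0.3238 -0.0181  0.0165] outl circle [array([327.6, -22.8]), np.float64(47.3)]
dark [358 164  42  32 525] top 0.0171 topcircle [442.  380.6] 27.5 mean [0.4418 0.382  0.0152] outl circle [array([441.6, 379. ]), np.float64(28.7)]
dark [133 174  35  29 664] top 0.0401 topcircle [449.6 101.6] 15.4 mean [0.4494 0.1015 0.0391] outl circle [array([447.5, 107.7]), np.float64(20.9)]
dark [  0 187  20  19 303] top 0.0187 topcircle [463.  -91.9] 13.1 mean [ 0.4624 
[... 282 characters left out ...]
1.9] 29.6 mean [0.6308 0.1805 0.0383] outl circle [array([620.9, 182.6]), np.float64(37.8)]
dark [409 376  34  43 681] top 0.0624 topcircle [754.4 477.9] 19.8 mean [0.754  0.4781 0.0616] outl circle [array([735.4, 464.7]), np.float64(39.9)]
cork [  4  61  64  33 480] top 0.0187 topcircle [322.4 -30.6] 47.1 mean [ 0.3222 -0.0208  0.0161] outl circle [array([322. , -29.5]), np.float64(43.1)]
cork [ 13 293  32  28 675] top 0.0111 topcircle [ 628.9 -108.3] 24.2 mean [ 0.6283 -0.1077  0.0099] outl circle [array([ 628.6, -107.9]), np.float64(23.7)]
cork [ 63 294  32  29 637] top 0.0112 topcircle [629.6 -33.1] 23.8 mean [ 0.6276 -0.0341  0.0099] outl circle [array([629.4, -32.8]), np.float64(23.8)]
```

View pics/w1.png

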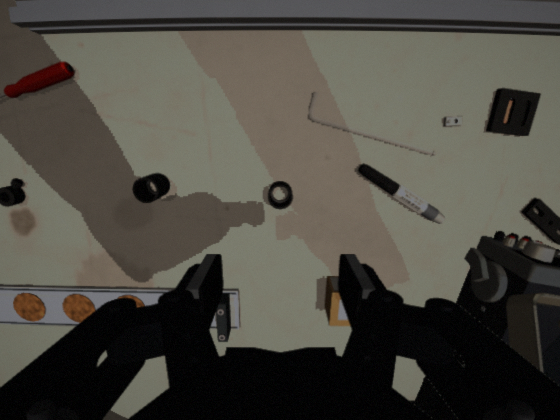

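```bash
sed -i 's/s\[i,4\]>300/150<s[i,4]<6000 and np.abs(P[L==i].mean(0)[1])<.3/' w.py
python3 -m creep '[[[-6,-4,50],[0,0,0]],[[0,0,30],[0,0,0]],[[0,0,0],[0,0,0]],[[0,0,0],[0,0,0]]]' 50; python3 w.py w2 short_tube_center
```

```text
clock: 3.02
eef_pos: [0.4586, 0.2566, 0.1527]
tool_rot: [-0.001, 1.0, 0.0, 0.001]
ft_force: [0.5, -0.1, 1.0]
grip_width: 0.0499
grasp_force: 0.0
3.025 [0.4586 0.2566 0.1527] [-1.    -0.003 -0.002] 0.0499
short_tube_center 0.56 [282. 202.] [0.4587 0.2574 0.014 ]
short_tube_center 0.3 [160. 341.] [0.6237 0.118  0.014 ]
dark [  0  34  15  25 266] top 0.0175 topcircle [315.6  10.1] 9.6 mean [0.3162 0.0124 0.0155] outl circle [array([317.7,  13.8]), np.float64(10.7)]
dark [  92  178   49   38 1280] top 0.0402 topcircle [449.4 101.5] 15.6 mean [0.4493 0.1016 0.0391] outl circle [array([446.7, 109.2]), np.float64(22.9)]
dark [267 189  33  34 488] top 0.0286 topcircle [460.4 258.7] 15.4 mean [0.4601 0.2587 0.0275] outl circle [array([458.4, 258.4]), np.float64(16.7)]
cork [ 18 324  39  33 954] top 0.011 topcircle [629.1 -33.7] 24.4 mean [ 0.6283 -0.033   0.01  ] outl circle [array([629.2, -32.8]), np.float64(24.0)]
```

```bash
python3 -m creep '[[[-1.5,2,40],[0,0,0]],[[0,0,50],[0,0,0]],[[0,0,45],[0,0,0]],[[0,0,13],[0,0,0]],[[0,0,0],[0,0,0]],[[0,0,0],[0,0,0]]]'; python3 -m creep '[[[0,0,0],[0,0,0]],[[0,0,0],[0,0,0]],[[0,0,0],[0,0,0]],[[0,0,0],[0,0,0]]]' 20
```

```text
clock: 3.88
eef_pos: [0.4618, 0.2587, 0.0055]
tool_rot: [-0.001, 1.0, 0.001, 0.002]
ft_force: [-0.0, 0.6, 1.6]
grip_width: 0.0496
grasp_force: 0.0
clock: 4.38
eef_pos: [0.4613, 0.2583, 0.0053]
tool_rot: [-0.001, 1.0, 0.001, 0.002]
ft_force: [-1.1, -0.9, 5.2]
grip_width: 0.0283
grasp_force: 58.7
```

```bash
python3 -m creep '[[[0,0,-35],[0,0,0]],[[0,0,-35],[0,0,0]],[[-33.7,-43.2,0],[0,0,0]],[[-33.7,-43.2,0],[0,0,0]],[[-33.7,-43.2,0],[0,0,0]],[[-33.7,-43.2,0],[0,0,0]],[[-33.7,-43.2,0],[0,0,0]],[[0,0,0],[0,0,0]],[[0,0,30],[0,0,0]],[[0,0,0],[0,0,0]],[[0,0,0],[0,0,0]]]'; python3 w.py w3 pad_a
```

```text
clock: 5.75
eef_pos: [0.6286, 0.0425, 0.0442]
tool_rot: [-0.001, 1.0, 0.0, 0.0]
ft_force: [0.4, 0.5, -0.3]
grip_width: 0.0285
grasp_force: 59.4
5.75 [0.6286 0.0425 0.0442] [-1.    -0.002 -0.   ] 0.0285
pad_a 0.89 [394. 244.] [0.6309 0.1164 0.008 ]
pad_a 0.78 [ 52. 241.] [ 0.6298 -0.1097  0.008 ]
pad_a 0.76 [280. 242.] [0.6297 0.042  0.008 ]
pad_a 0.62 [164. 242.] [ 0.6299 -0.0341  0.008 ]
dark [ 472  202   74  108 5160] top 0.0386 topcircle [631.3 179.1] 30.3 mean [0.6289 0.1776 0.0375] outl circle [array([627.4, 168.5]), np.float64(35.9)]
dark [ 20 214  59  41 507] top 0.011 topcircle [ 625.6 -108.7] 20.1 mean [ 0.6223 -0.1094  0.0104] outl circle [array([ 625.4, -108.3]), np.float64(20.0)]
dark [ 220  226  121   48 1889] top 0.0641 topcircle [622.2  41.8] 27.6 mean [0.6175 0.0417 0.0626] outl circle [array([622.3,  41.6]), np.float64(27.7)]
dark [153 232  47  43 331] top 0.0111 topcircle [635.4 -23.5] 17.6 mean [ 0.6371 -0.024   0.0104] outl circle [array([635. , -23.3]), np.float64(17.5)]
dark [ 24 247  55  27 322] top 0.011 topcircle [ 642.4 -111.3] 18.5 mean [ 0.6424 -0.1125  0.
[... 293 characters left out ...]
.6369 0.042  0.0626] outl circle [array([628.7,  41.9]), np.float64(12.9)]
cork [  16  206   71   68 3080] top 0.0108 topcircle [ 629.  -109.2] 24.6 mean [ 0.6277 -0.108   0.0098] outl circle [array([ 628.6, -108.1]), np.float64(23.8)]
cork [ 128  207   73   69 3518] top 0.0108 topcircle [629.5 -33.3] 24.1 mean [ 0.6283 -0.0332  0.0098] outl circle [array([629.2, -33.1]), np.float64(23.9)]
cork [ 243  209   74   41 1718] top 0.0108 topcircle [630.1  41.2] 23.9 mean [0.6189 0.0412 0.0098] outl circle [array([629.9,  41.3]), np.float64(23.7)]
cork [ 359  210   72   68 3827] top 0.0109 topcircle [631.2 116.7] 24.5 mean [0.6301 0.116  0.0099] outl circle [array([630.7, 116.1]), np.float64(23.8)]
```

View pics/w3.png

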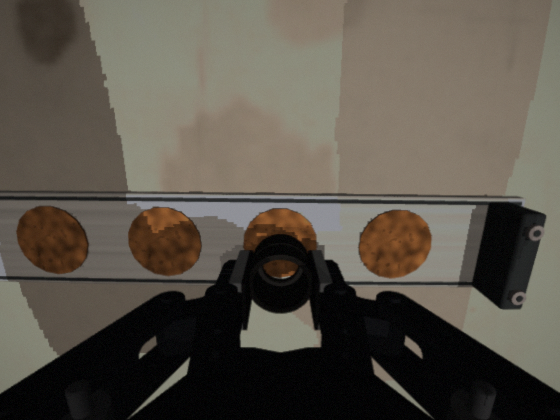

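```bash
python3 -m creep '[[[-2.5,-1,12],[0,0,0]],[[0,0,12],[0,0,0]],[[0,0,5],[0,0,0]],[[0,0,0],[0,0,0]],[[0,0,0],[0,0,0]]]'; python3 -m creep '[[[0,0,0],[0,0,0]],[[0,0,0],[0,0,0]],[[0,0,0],[0,0,0]]]' 48;  python3 -m creep '[[[0,0,-30],[0,0,0]],[[0,0,-50],[0,0,0]],[[0,0,-20],[0,0,0]],[[0,0,0],[0,0,0]],[[0,0,0],[0,0,0]]]'; python3 w.py w4 short_tube_center
```

```text
clock: 6.48
eef_pos: [0.6305, 0.0408, 0.0152]
tool_rot: [-0.001, 1.0, 0.0, -0.0]
ft_force: [-4.7, -0.5, 8.0]
grip_width: 0.0286
grasp_force: 60.4
clock: 6.85
eef_pos: [0.6309, 0.0407, 0.0137]
tool_rot: [-0.001, 1.0, -0.0, -0.0]
ft_force: [-0.1, -0.1, -0.1]
grip_width: 0.0482
grasp_force: 0.0
clock: 7.48
eef_pos: [0.6302, 0.0407, 0.1128]
tool_rot: [-0.001, 1.0, -0.0, -0.001]
ft_force: [-0.3, 0.6, 0.5]
grip_width: 0.0482
grasp_force: 0.0
7.475 [0.6302 0.0407 0.1128] [-1.    -0.001  0.002] 0.0482
short_tube_center 0.94 [279. 214.] [0.6297 0.0391 0.014 ]
dark [ 81   0  35  12 290] top 0.0185 topcircle [470.1 -92.8] 10.6 mean [ 0.4722 -0.0921  0.0171] outl circle [array([470.5, -90. ]), np.float64(12.4)]
dark [ 427  181   46   78 2386] top 0.0387 topcircle [631.2 179.8] 30.2 mean [0.6298 0.178  0.0376] outl circle [array([628.6, 171.2]), np.float64(34.0)]
dark [112 195  20  32 194] top 0.0111 topcircle [628.4 -94. ] 14.9 mean [ 0.6282 -0.0968  0.0104] outl circle [array([628.2, -93.7]), np.float64(14.9)]
dark [ 257  196   44   45 1158] top 0.0383 topcircle [629.5  40.4] 15.4 mean [0.6293 
[... 601 characters left out ...]
6] 24.3 mean [ 0.628  -0.1082  0.0098] outl circle [array([ 628.8, -108.1]), np.float64(23.8)]
cork [ 169  185   55   53 2047] top 0.0108 topcircle [629.4 -33.6] 24.1 mean [ 0.6283 -0.0331  0.0098] outl circle [array([629.4, -33.3]), np.float64(23.8)]
cork [255 187  54  48 857] top 0.0109 topcircle [630.1  41.2] 23.7 mean [0.622  0.0436 0.0099] outl circle [array([630. ,  41.4]), np.float64(23.6)]
cork [ 341  188   54   52 2190] top 0.0109 topcircle [631.4 116.7] 24.2 mean [0.6306 0.1162 0.0098] outl circle [array([630.9, 116.2]), np.float64(23.6)]
cork [269 206  22  18 282] top 0.011 topcircle [631.2  39.1] 9.8 mean [0.6314 0.0397 0.01  ] outl circle [array([631.3,  39.4]), np.float64(9.5)]
```

```bash
python3 -m creep '[[[45,15.2,0],[0,0,0]],[[45,15.2,0],[0,0,0]],[[45,15.2,0],[0,0,0]],[[45,15.2,0],[0,0,0]],[[0,0,0],[0,0,0]],[[0,0,40],[0,0,0]],[[0,0,0],[0,0,0]],[[0,0,40],[0,0,0]],[[0,0,22],[0,0,0]],[[0,0,0],[0,0,0]],[[0,0,0],[0,0,0]]]'; python3 -m creep '[[[0,0,0],[0,0,0]],[[0,0,0],[0,0,0]],[[0,0,0],[0,0,0]],[[0,0,0],[0,0,0]]]' 20
```

```text
clock: 8.95
eef_pos: [0.4525, 0.1015, 0.0134]
tool_rot: [-0.0, 1.0, 0.0, 0.001]
ft_force: [0.5, -0.3, 0.6]
grip_width: 0.0485
grasp_force: 0.0
clock: 9.45
eef_pos: [0.4525, 0.1015, 0.0138]
tool_rot: [-0.001, 1.0, 0.0, 0.002]
ft_force: [-0.2, -1.7, 6.4]
grip_width: 0.0288
grasp_force: 58.9
```

```bash
python3 -m creep '[[[0,0,-35],[0,0,0]],[[0,0,-35],[0,0,0]],[[-45,-33.7,0],[0,0,0]],[[-45,-33.7,0],[0,0,0]],[[-45,-33.7,0],[0,0,0]],[[-45,-33.7,0],[0,0,0]],[[0,0,0],[0,0,0]],[[0,0,40],[0,0,0]],[[0,0,14],[0,0,0]],[[0,0,0],[0,0,0]],[[0,0,0],[0,0,0]]]'; python3 w.py w5 long_tube_center
```

```text
clock: 10.82
eef_pos: [0.632, -0.0328, 0.0298]
tool_rot: [-0.001, 1.0, -0.0, 0.001]
ft_force: [0.1, 0.1, 0.5]
grip_width: 0.0287
grasp_force: 59.4
10.825 [ 0.632  -0.0328  0.0298] [-1.    -0.002 -0.002] 0.0287
long_tube_center 0.95 [278. 266.] [ 0.6372 -0.0351  0.02  ]
dark [ 372  223   83   71 3809] top 0.0381 topcircle [629.6  39.4] 15.8 mean [0.6288 0.0396 0.037 ] outl circle [array([624.3,  32.1]), np.float64(23.9)]
dark [135 235  27  30 182] top 0.0109 topcircle [ 631.3 -114.1] 9.8 mean [ 0.6321 -0.1133  0.0104] outl circle [array([ 631. , -113.7]), np.float64(9.8)]
dark [127 248  33  30 180] top 0.011 topcircle [ 640.5 -116.6] 10.7 mean [ 0.6419 -0.1189  0.0104] outl circle [array([ 640.1, -116.2]), np.float64(10.6)]
cork [ 116  207   79   74 4388] top 0.0108 topcircle [ 628.3 -108.5] 24.3 mean [ 0.6278 -0.1081  0.0098] outl circle [array([ 628.4, -108.2]), np.float64(23.9)]
cork [ 241  208   79   42 1653] top 0.0108 topcircle [628.4 -33.7] 23.5 mean [ 0.6173 -0.0337  0.0098] outl circle [array([628.2, -33.7]), np.float64(23.4)]
cork [ 366  210   79   73 1582] top 0.0109 topcircle [629.9  40.9] 23.8 mean [0.6219 0.0364 0.0098] outl circle [array([629.8,  40.8]), np.float64(23.7)]
cork [ 488  211   72   72 4056] top 0.0108 topcircle [631.7 116.3] 24.9 mean [0.6302 0.1154 0.0098] outl circle [array([630.6, 115.7]), np.float64(23.8)]
```

```bash
python3 -m creep '[[[0,0,4],[0,0,0]],[[0,0,2.5],[0,0,0]],[[0,0,0],[0,0,0]],[[0,0,0],[0,0,0]]]'; python3 -m creep '[[[0,0,0],[0,0,0]],[[0,0,0],[0,0,0]],[[0,0,0],[0,0,0]]]' 48;  python3 -m creep '[[[0,0,-30],[0,0,0]],[[0,0,-45],[0,0,0]],[[0,0,-15],[0,0,0]],[[0,0,0],[0,0,0]],[[0,0,0],[0,0,0]]]'; python3 w.py w6 long_tube_center | grep -v cork
```

```text
clock: 11.42
eef_pos: [0.6319, -0.0332, 0.0238]
tool_rot: [-0.001, 1.0, 0.0, 0.001]
ft_force: [-2.0, -0.4, 8.9]
grip_width: 0.0286
grasp_force: 60.5
clock: 11.8
eef_pos: [0.631, -0.0332, 0.0214]
tool_rot: [-0.001, 1.0, 0.0, -0.0]
ft_force: [-0.3, -0.1, 0.1]
grip_width: 0.0478
grasp_force: 0.0
clock: 12.42
eef_pos: [0.63, -0.0332, 0.1099]
tool_rot: [-0.001, 1.0, 0.0, -0.002]
ft_force: [-0.0, 0.7, 0.0]
grip_width: 0.0479
grasp_force: 0.0
12.425 [ 0.63   -0.0332  0.1099] [-1.    -0.001  0.003] 0.0479
long_tube_center 0.16 [282. 216.] [ 0.629  -0.0328  0.02  ]
dark [184   0  29  10 187] top 0.0183 topcircle [471.1 -93.2] 9.3 mean [ 0.4734 -0.0924  0.0168] outl circle [array([472.8, -91.5]), np.float64(9.8)]
dark [ 509  183   51   77 2895] top 0.0385 topcircle [631.6 177.4] 29.9 mean [0.6316 0.1771 0.0374] outl circle [array([628.9, 166.6]), np.float64(35.6)]
dark [ 257  196   45   52 1538] top 0.0503 topcircle [629.3 -33.7] 15.5 mean [ 0.6291 -0.0337  0.0494] outl circle [array([624.9, -33.7]), np.float64(19.3)]
dark [ 341  197   55   45 1455] top 0.0383 topcircle [629.4  39.9] 15.6 mean [0.6293 0.0402 0.0373] outl circle [array([626.6,  33.2]), np.float64(22.0)]
dark [   0  315   79   65 2829] top 0.0468 topcircle [ 758.5 -262.3] 27.3 mean [ 0.7547 -0.2658  0.0459] outl circle [array([ 746.2, -245.2]), np.float64(46.7)]
dark [156 353  20  18 185] top 0.0383 topcircle [ 766.7 -136.9] 8.3 mean [ 0.7644 -0.1357  0.0368] outl circle [array([ 759.1, -136. ]), np.float64(12.4)]
```

```bash
python3 -m creep '[[[40,-34,-18],[0,0,0]],[[40,-34,-18],[0,0,0]],[[40,-34,-18],[0,0,0]],[[40,-34,-18],[0,0,0]],[[0,0,0],[0,0,0]],[[0,0,0],[0,0,0]]]'; python3 w.py w7 tall_holder_center low_holder_center | grep -v cork; python3 -c "
import cv2
i=cv2.imread('pics/w7.png')[130:290,80:480];cv2.imwrite('pics/w7c.png',cv2.resize(i,(800,320),interpolation=2))"
```

```text
clock: 13.28
eef_pos: [0.4713, -0.1693, 0.1831]
tool_rot: [-0.0, 1.0, 0.0, -0.0]
ft_force: [0.5, 0.5, 0.1]
grip_width: 0.048
grasp_force: 0.0
13.275 [ 0.4713 -0.1693  0.1831] [-1.    -0.001  0.001] 0.048
tall_holder_center 0.75 [193. 201.] [ 0.4747 -0.2619  0.025 ]
low_holder_center 0.74 [353. 188.] [ 0.4638 -0.0905  0.009 ]
dark [385  40  88  29 403] top 0.0167 topcircle [325.9 -26.7] 42.2 mean [ 0.3288 -0.0183  0.0146] outl circle [array([329. , -27.8]), np.float64(42.7)]
dark [340 168  27  32 420] top 0.0188 topcircle [462.2 -93.3] 12.4 mean [ 0.4618 -0.0935  0.0176] outl circle [array([457. , -91.5]), np.float64(17.6)]
dark [166 183  41  37 934] top 0.0505 topcircle [ 474.5 -264.5] 12.8 mean [ 0.4741 -0.2641  0.0495] outl circle [array([ 466.9, -261.4]), np.float64(20.2)]
dark [541 297  19  55 666] top 0.0331 topcircle [646.9 173.5] 15.5 mean [0.6507 0.1726 0.0326] outl circle [array([625.6, 163.6]), np.float64(41.6)]
```

View pics/w7c.png

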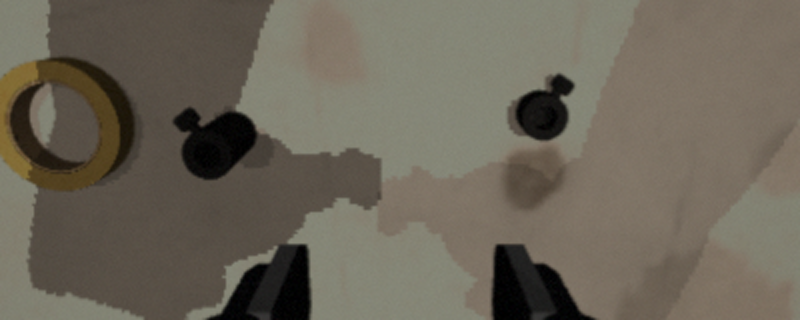

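```bash
python3 -m creep '[[[-1.5,-47.5,20],[0,0,0]],[[-1.5,-47.5,20],[0,0,0]],[[0,0,30],[0,0,-0.153]],[[0,0,30],[0,0,-0.153]],[[0,0,0],[0,0,-0.153]],[[0,0,0],[0,0,-0.153]],[[0,0,0],[0,0,0]],[[0,0,0],[0,0,0]]]' 42
```

```text
clock: 14.42
eef_pos: [0.4749, -0.2639, 0.0834]
tool_rot: [-0.301, 0.954, 0.0, -0.0]
ft_force: [0.1, -0.4, -0.3]
grip_width: 0.0422
grasp_force: 0.0
```

```bash
python3 -m creep '[[[0,0,30],[0,0,0]],[[0,0,25],[0,0,0]],[[0,0,8],[0,0,0]],[[0,0,0],[0,0,0]],[[0,0,0],[0,0,0]]]';python3 -m creep '[[[0,0,0],[0,0,0]],[[0,0,0],[0,0,0]],[[0,0,0],[0,0,0]],[[0,0,0],[0,0,0]]]' 15;python3 -m creep '[[[0,0,-35],[0,0,0]],[[0,0,-45],[0,0,0]],[[0,0,0],[0,0,0.153]],[[0,0,0],[0,0,0.153]],[[0,0,0],[0,0,0.153]],[[0,0,0],[0,0,0.153]],[[0,0,0],[0,0,0]],[[0,0,0],[0,0,0]]]'
```

```text
clock: 15.05
eef_pos: [0.4754, -0.2648, 0.0219]
tool_rot: [-0.302, 0.953, -0.001, 0.001]
ft_force: [0.1, -0.2, 0.1]
grip_width: 0.042
grasp_force: 0.0
clock: 15.55
eef_pos: [0.4753, -0.2648, 0.022]
tool_rot: [-0.302, 0.953, -0.001, 0.001]
ft_force: [-0.5, 0.4, 6.2]
grip_width: 0.0232
grasp_force: 58.8
clock: 16.55
eef_pos: [0.4744, -0.2644, 0.1007]
tool_rot: [-0.002, 1.0, 0.0, -0.0]
ft_force: [-0.3, 0.2, -0.1]
grip_width: 0.0231
grasp_force: 58.9
```

```bash
python3 -m creep '[[[-38.8,39,0],[0,0,0]],[[-38.8,39,0],[0,0,0]],[[-38.8,39,0],[0,0,0]],[[-38.8,39,0],[0,0,0]],[[0,0,0],[0,0,0]],[[0,0,40],[0,0,0]],[[0,0,20],[0,0,0]],[[0,0,0],[0,0,0]],[[0,0,0],[0,0,0]]]'; python3 w.py w8 tall_holder_center | grep -v dark
```

```text
clock: 17.68
eef_pos: [0.6299, -0.1089, 0.0418]
tool_rot: [-0.0, 1.0, -0.0, 0.001]
ft_force: [-0.3, -0.0, -0.3]
grip_width: 0.0231
grasp_force: 59.0
17.675 [ 0.6299 -0.1089  0.0418] [-1.    -0.001 -0.001] 0.0231
tall_holder_center 0.88 [283. 266.] [ 0.6385 -0.1081  0.025 ]
cork [ 245  206   75   44 1975] top 0.0108 topcircle [ 628.7 -108.7] 23.8 mean [ 0.6187 -0.1084  0.0098] outl circle [array([ 628.5, -108.6]), np.float64(23.7)]
cork [ 362  207   74   61 1386] top 0.0108 topcircle [628.8 -33.8] 24.0 mean [ 0.6194 -0.0389  0.0098] outl circle [array([628.9, -34.1]), np.float64(23.6)]
cork [480 208  68  31 770] top 0.0108 topcircle [621.6  40.4] 22.5 mean [0.6139 0.0396 0.0098] outl circle [array([622.6,  40.1]), np.float64(22.2)]
cork [478 229  38  47 468] top 0.0108 topcircle [637.7  35.3] 19.5 mean [0.641  0.0292 0.0099] outl circle [array([638.1,  34.5]), np.float64(19.2)]
```

View pics/w8.png

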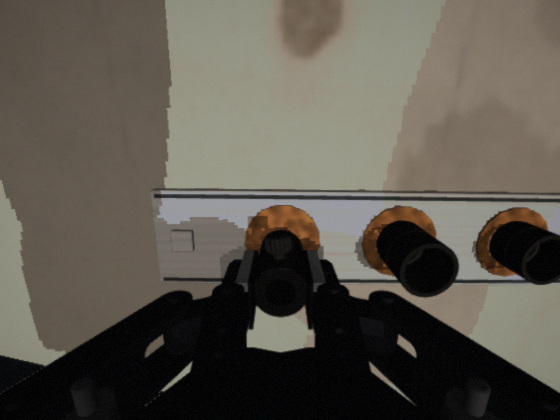

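The tall holder is gripped upright over the last pad, with its screw toward the image top (282, 245). The two tubes stand on the pads to its right. I'll lower it.

```bash
python3 -m creep '[[[0,0.3,6],[0,0,0]],[[0,0,4],[0,0,0]],[[0,0,0],[0,0,0]],[[0,0,0],[0,0,0]]]'; python3 -m creep '[[[0,0,0],[0,0,0]],[[0,0,0],[0,0,0]],[[0,0,0],[0,0,0]]]' 42;  python3 -m creep '[[[0,0,-30],[0,0,0]],[[0,0,-45],[0,0,0]],[[0,0,-15],[0,0,0]],[[0,0,0],[0,0,0]],[[0,0,0],[0,0,0]]]'; python3 w.py w9 tall_holder_center low_holder_center | grep -v cork
```

```text
clock: 18.27
eef_pos: [0.6299, -0.108, 0.0321]
tool_rot: [-0.001, 1.0, -0.0, 0.001]
ft_force: [-1.2, 1.2, 5.4]
grip_width: 0.0231
grasp_force: 59.7
clock: 18.65
eef_pos: [0.6294, -0.1079, 0.0305]
tool_rot: [-0.001, 1.0, 0.0, -0.0]
ft_force: [-0.1, 0.7, -0.2]
grip_width: 0.0417
grasp_force: 0.0
clock: 19.27
eef_pos: [0.6284, -0.1077, 0.1189]
tool_rot: [-0.001, 1.0, 0.0, -0.002]
ft_force: [-0.9, -0.1, 0.2]
grip_width: 0.042
grasp_force: 0.0
19.275 [ 0.6284 -0.1077  0.1189] [-1.    -0.001  0.003] 0.042
tall_holder_center 0.74 [280. 219.] [ 0.631  -0.1084  0.025 ]
low_holder_center 0.41 [370. 222.] [ 0.6389 -0.0277  0.009 ]
dark [285   0  33  17 360] top 0.0185 topcircle [467.4 -93.1] 11.3 mean [ 0.471  -0.0933  0.0173] outl circle [array([468.5, -93.6]), np.float64(11.6)]
dark [ 257  194   42   53 1456] top 0.0605 topcircle [ 629.7 -108. ] 12.8 mean [ 0.6292 -0.108   0.0596] outl circle [array([ 622.1, -110.7]), np.float64(20.2)]
dark [ 343  196   55   49 1727] top 0.0501 topcircle [629.2 -34.3] 15.5 mean [ 0.6289 -0.0339  0.0493] outl circle [array([624. , -40.8]), np.float64(23.3)]
dark [ 423  197   60   43 1698] top 0.0381 topcircle [629.2  39.9] 15.9 mean [0.6292 0.0394 0.037 ] outl circle [array([625.6,  30.1]), np.float64(25.4)]
dark [227 329  49  22 501] top 0.0294 topcircle [ 756.2 -149.3] 8.6 mean [ 0.754  -0.151   0.0286] outl circle [array([ 750.3, -135.6]), np.float64(24.5)]
dark [ 118  352   63   68 1136] top 0.0471 topcircle [ 794.9 -235.2] 48.0 mean [ 0.7925 -0.2286  0.0462] outl circle [array([ 788.4, -231.8]), np.float64(53.5)]
```

```bash
python3 -m creep '[[[41.5,3.6,0],[0,0,0]],[[41.5,3.6,0],[0,0,0]],[[41.5,3.6,0],[0,0,0]],[[41.5,3.6,0],[0,0,0]],[[0,0,20],[0,0,0.133]],[[0,0,20],[0,0,0.133]],[[0,0,10],[0,0,0.133]],[[0,0,0],[0,0,0.133]],[[0,0,0],[0,0,0]],[[0,0,0],[0,0,0]]]'; python3 w.py w10 low_holder_center | grep -v cork;  python3 -c "
import cv2
i=cv2.imread('pics/w10.png')[150:350,180:380];cv2.imwrite('pics/w10c.png',cv2.resize(i,(400,400),interpolation=2))"
```

```text
clock: 20.68
eef_pos: [0.4634, -0.0937, 0.0706]
tool_rot: [0.261, 0.965, -0.0, -0.0]
ft_force: [-0.5, -0.1, -0.0]
grip_width: 0.042
grasp_force: 0.0
20.675 [ 0.4634 -0.0937  0.0706] [-0.863  0.505  0.   ] 0.042
low_holder_center 0.87 [284. 226.] [ 0.4632 -0.0911  0.009 ]
dark [211   0  57  47 471] top 0.0154 topcircle [333.9 -48. ] 19.2 mean [ 0.3368 -0.0466  0.0133] outl circle [array([335.4, -48. ]), np.float64(19.3)]
dark [264 195  35  52 987] top 0.0187 topcircle [462.2 -93. ] 12.7 mean [ 0.4619 -0.0926  0.0176] outl circle [array([457.3, -88.4]), np.float64(18.7)]
dark [ 497  295   63   60 2305] top 0.0378 topcircle [629.5  39.3] 16.3 mean [0.6266 0.0349 0.0365] outl circle [array([615.5,  26.6]), np.float64(32.9)]
```

View pics/w10c.png

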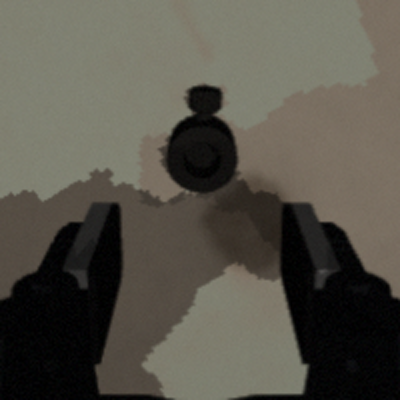

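```bash
python3 -m creep '[[[1,0,30],[0,0,0]],[[0,0,25],[0,0,0]],[[0,0,12.5],[0,0,0]],[[0,0,0],[0,0,0]],[[0,0,0],[0,0,0]]]';python3 -m creep '[[[0,0,0],[0,0,0]],[[0,0,0],[0,0,0]],[[0,0,0],[0,0,0]],[[0,0,0],[0,0,0]]]' 15;python3 -m creep '[[[0,0,-30],[0,0,0]],[[0,0,-50],[0,0,0]],[[0,0,0],[0,0,-0.133]],[[0,0,0],[0,0,-0.133]],[[0,0,0],[0,0,-0.133]],[[0,0,0],[0,0,-0.133]],[[0,0,0],[0,0,0]],[[0,0,0],[0,0,0]]]'
```

```text
clock: 21.4
eef_pos: [0.4635, -0.0934, 0.0041]
tool_rot: [0.262, 0.965, 0.0, 0.001]
ft_force: [0.4, -0.3, 0.1]
grip_width: 0.0419
grasp_force: 0.0
clock: 21.9
eef_pos: [0.4637, -0.0934, 0.0045]
tool_rot: [0.262, 0.965, 0.0, 0.001]
ft_force: [-0.4, 1.1, 5.6]
grip_width: 0.0221
grasp_force: 59.0
clock: 22.9
eef_pos: [0.4626, -0.0932, 0.0834]
tool_rot: [0.0, 1.0, -0.0, 0.0]
ft_force: [-0.0, 0.4, -0.4]
grip_width: 0.0218
grasp_force: 59.2
```

```bash
python3 -m creep '[[[-33.9,41.9,0],[0,0,0]],[[-33.9,41.9,0],[0,0,0]],[[-33.9,41.9,0],[0,0,0]],[[-33.9,41.9,0],[0,0,0]],[[-33.9,41.9,0],[0,0,0]],[[0,0,0],[0,0,0]],[[0,0,35],[0,0,0]],[[0,0,23],[0,0,0]],[[0,0,0],[0,0,0]],[[0,0,0],[0,0,0]]]'; python3 w.py w11 low_holder_center | grep -v dark
```

```text
clock: 24.15
eef_pos: [0.6323, 0.1161, 0.0263]
tool_rot: [-0.0, 1.0, 0.0, 0.0]
ft_force: [-0.5, -0.3, -1.2]
grip_width: 0.022
grasp_force: 59.3
24.15 [0.6323 0.1161 0.0263] [-1.    -0.    -0.001] 0.022
low_holder_center 0.6 [280. 266.] [0.6411 0.1149 0.009 ]
low_holder_center 0.19 [386. 251.] [0.6318 0.1779 0.009 ]
cork [   0  209   70   74 1335] top 0.0108 topcircle [629.8 -33. ] 24.2 mean [ 0.6228 -0.0257  0.0098] outl circle [array([629.1, -32.8]), np.float64(23.6)]
cork [ 115  211   81   75 1753] top 0.0108 topcircle [630.   41.9] 23.8 mean [0.6238 0.0486 0.0098] outl circle [array([629.9,  41.9]), np.float64(23.8)]
cork [ 242  212   81   47 1660] top 0.0108 topcircle [630.6 116.3] 23.7 mean [0.6199 0.117  0.01  ] outl circle [array([630.6, 116.4]), np.float64(23.6)]
```

View pics/w11.png

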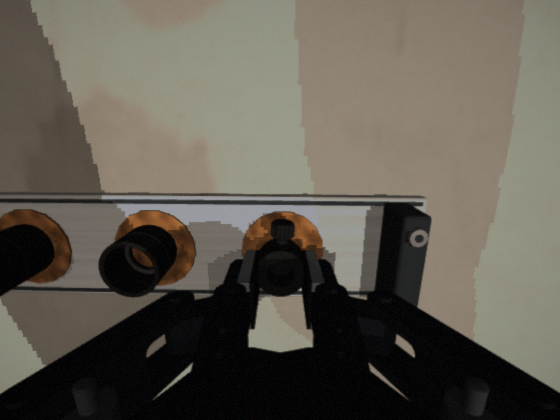

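The low holder is gripped upright over pad 1 beside the end stop, at about (280, 270), and the gripper is clear of the stop. I'll lower and release.

```bash
python3 -m creep '[[[0,0,7],[0,0,0]],[[0,0,5],[0,0,0]],[[0,0,0],[0,0,0]],[[0,0,0],[0,0,0]]]'; python3 -m creep '[[[0,0,0],[0,0,0]],[[0,0,0],[0,0,0]],[[0,0,0],[0,0,0]]]' 42;  python3 -m creep '[[[0,0,-30],[0,0,0]],[[0,0,-50],[0,0,0]],[[0,0,-40],[0,0,0]],[[0,-50,0],[0,0,0]],[[0,-40,0],[0,0,0]],[[0,0,0],[0,0,0]],[[0,0,0],[0,0,0]]]'; python3 w.py w12 low_holder_center
```

```text
clock: 24.75
eef_pos: [0.6322, 0.1165, 0.0146]
tool_rot: [-0.001, 1.0, 0.0, 0.001]
ft_force: [-1.7, -0.5, 6.6]
grip_width: 0.0216
grasp_force: 60.0
clock: 25.12
eef_pos: [0.6317, 0.1165, 0.0129]
tool_rot: [-0.001, 1.0, -0.0, -0.0]
ft_force: [0.2, 0.5, -0.6]
grip_width: 0.042
grasp_force: 0.0
clock: 26.0
eef_pos: [0.6319, 0.0267, 0.1331]
tool_rot: [-0.0, 1.0, 0.0, -0.0]
ft_force: [-0.0, 0.3, 0.6]
grip_width: 0.042
grasp_force: 0.0
26.0 [0.6319 0.0267 0.1331] [-1.    -0.001  0.   ] 0.042
low_holder_center 0.76 [379. 208.] [0.6338 0.119  0.009 ]
dark [ 432  175   42   72 2031] top 0.0387 topcircle [631.5 178.9] 29.9 mean [0.6302 0.1781 0.0376] outl circle [array([628.8, 170.9]), np.float64(33.7)]
dark [  92  181   68   55 2051] top 0.0603 topcircle [ 627.7 -108.5] 14.8 mean [ 0.6294 -0.1072  0.0594] outl circle [array([620.7, -94. ]), np.float64(28.6)]
dark [ 358  181   39   44 1042] top 0.0285 topcircle [630.3 115.3] 12.9 mean [0.6301 0.1149 0.0276] outl circle [array([624. , 113.1]), np.float64(20.1)]
dark [ 187  189   47   45 1453] top 0.0501 topcircle [629.4 -33.8] 15.7 mean [ 0.629
[... 737 characters left out ...]
627.  -106.7] 23.2 mean [ 0.6195 -0.1017  0.0097] outl circle [array([ 626.3, -105.7]), np.float64(23.2)]
cork [192 179  50  46 695] top 0.0111 topcircle [629.3 -33.3] 23.6 mean [ 0.6206 -0.0279  0.0099] outl circle [array([629.2, -33.1]), np.float64(23.5)]
cork [272 180  50  45 748] top 0.011 topcircle [630.2  41. ] 23.9 mean [0.622  0.0416 0.0098] outl circle [array([630. ,  41.2]), np.float64(23.6)]
cork [352 183  50  47 887] top 0.0109 topcircle [630.9 117.2] 24.3 mean [0.6314 0.1136 0.0099] outl circle [array([631. , 116.1]), np.float64(23.7)]
cork [285 198  21  18 279] top 0.011 topcircle [630.5  39.7] 9.8 mean [0.6317 0.0401 0.0099] outl circle [array([630.6,  39.8]), np.float64(9.7)]
```

View pics/w12.png

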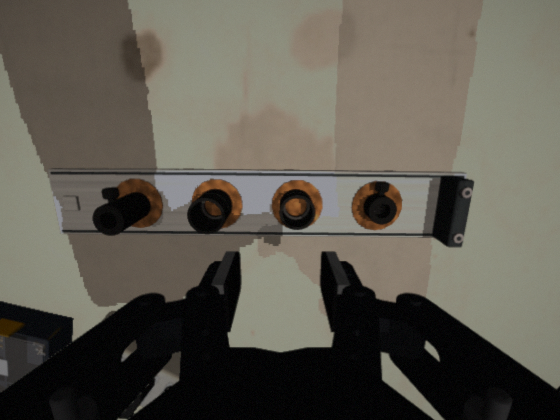

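All four parts stand upright on their pads, each within about 2 mm of the pad's centre. In the picture they run from low at (379, 208) beside the stop to tall at (110, 215), and the robot is clear.

```bash
python3 -c "
from workcell import workorder
print(workorder.job_done())"
```

```text
the job is handed in; nothing more can be done
None
```

I set all four parts upright on their pads in height order from the raised end stop, each about 2 mm or less off centre by the wrist camera, and handed the job in at about 26 s; no verdict was returned.

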